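# Seat the sample carousel on the analyser's drive

### The arm

A 7-joint arm with a two-finger parallel gripper is mounted at the origin on the work surface. World frame = base frame: x ahead of the robot, y to its left, z up, the work surface at z = 0. Lengths are in m, angles in rad, forces in N, time in s.
With the tool pointing down it reaches from about 0.425 to 0.875 m from the base axis. Payload 4.7 kg.
Tool frame: the origin (TCP) lies between the finger pads, 19 mm behind the fingertips; this is the grasp point; x points along the fingers, z is the direction in which the jaws open and shut, and the axes are right-handed (so a half turn about x gives the same grasp; the last joint's range is limited). The gripper opens to 87 mm and grips with 3 to 60 N. Pads are 19 mm wide; open, the fingers measure 117 mm over their backs; the gripper's body (75 mm by 190 mm) begins 51 mm behind the grasp point.
Start: joints at [-1.315, 0.321, -0.07, 1.45, 0.023, 1.371, -0.057], TCP at [0.156, 0.631, 0.241] pointing down, gripper open.
Joint ranges: [-2.86, 2.86], [-0.3, 2.09], [-1.38, 1.24], [0.06, 2.45], [-1.56, 4.7], [0.09, 2.05], [-2.69, 2.69]. Speed limits (rad/s): [2.57, 2.57, 3.14, 3.14, 3.14, 3.14, 3.14].

### API

Orientations are given as a rotation vector (axis times angle).
In Python, from bench import get_state, get_image, camera_info, close_job gives the robot as it stands.
- The arm moves only by the tool jog_arm, never from a script. Its argument "targets" is a list of rows, each a list of 7 numbers: the turn, a rotation vector about the tool's x, y, z in degrees, then the shift along the tool's x, y, z in cm, then the finger opening in cm, from 0 to 8.7. In form: [[wx, wy, wz, tx, ty, tz, jaw], ...]. A call has 1 to 10 rows; each row shifts and turns the commanded pose from where the row before left it, along the tool's axes as they then stand; what a row does not reach is not made up. A row lasts 1/8 s, in which the tool goes at most 62.5 mm and 10.7 degrees, less where a joint would pass 70% of its speed; a pose out of reach is approached as far as the arm can. A call is refused whole if a number of a shift passes 6.25 or a number of a turn 10.7, either way. A call with a gripper value outside its range is refused whole. The fingers move at their own pace and stop on an object; "squeeze" is the grip in N (left out, the last holds). Time passes only in rows, so rows that do not move let the fingers close. It gives the time, the measured TCP pose, the force and the opening at its end, in the units of the state.
- get_state(): the state, without advancing time (a new reading comes with each control period).
- get_image(name): name is "scene" or "top" or "wrist"; returns (picture, depth): 480x640x3 uint8, red, green, blue; 480x640 float32, m along the optical axis (not along the pixel's ray), 0 where there is no reading.
- camera_info(name): a dict with "intrinsics" (3x3 intrinsics, pixels), "k1" (the pictures are not rectified: a ray, as slopes to the right and down, at radius r is drawn at 1 + k1 r^2 times it, then the intrinsics apply), "world_from_camera" (4x4, takes a point from camera to world coordinates); the wrist camera has in their place "mount" (4x4, takes a point from camera to tool coordinates, whose origin is the TCP and whose axes are the tool frame's). Camera axes: x right, y up, looking along -z (the intrinsics and any distortion apply to the point x, -y, -z); pixel columns grow to the right and rows downward; lengths in m; the calibration is good to about 2 mm. A picture is of the moment at which its call begins: read the wrist's pose just before it. camera_info takes no time and is no camera call.
- close_job(): hands the job in, once; it reports no verdict.
The state is a dict: "time": time; "joint_positions": joint angles; "qd": joint speeds; "joint_torque": joint torques, N m; "position": TCP position; "tool_rot": TCP orientation; "ft_force": force on the tool from outside, world axes, zero at the start; "torque": the same for the moment, N m; "grip_width": opening from 0.0 (shut) to 1.0 (fully open).
Only numpy, scipy, OpenCV 4.12 (cv2) and the standard library are available. Lean on these libraries where they do the work, as an engineer would, in place of code of your own. Each camera call takes 0.05 s, during which the arm holds its last target.

### The job

Pick up the blue sample carousel by its grey handle, set it on the loader's drive with the spindle up its centre, and turn it until the two drive pegs drop into its sockets, so that it sits fully home and level on the drive disc; then let go. Keep the carousel upright all the way, and leave the bottle, the slide box and the beaker where they are.

Things in the scene. Friction and masses are not known exactly. Their poses are not given: they have to be found in the camera images.
- carousel: Loose blue round sample carousel, 160 mm across, 118 mm high, about 0.5 kg. Starts upright, flat on the bench. Origin: centre of its underside; z up. Disc 37 mm thick; 8 capped tubes round the rim (at radius 64 mm, tops 62 mm above the underside). Underneath: a square centre bore 20 mm wide, 32 mm deep, and four sockets, so it fits the drive in four positions a quarter turn apart.
- socket (a point): Mouth of one of the carousel's four square peg sockets (16 mm wide, 32 mm deep), in the underside 36 mm from its axis, on the carousel's +x. The others lie on its -x, +y and -y, 36 mm from the axis too.
- grip (a point): Point on the carousel's axis in its grey handle, 95 mm above the underside, a good TCP height. The handle is a block 44 mm long along the carousel's x, 24 mm wide along its y (grip it across these), from 37 to 118 mm above the underside.
- loader: Analyser loader: fixed white housing with grey top, 220 mm (its x) by 200 mm (its y), 60 mm high. Origin: on the bench under the drive axis, at the housing's centre; x points away from its display side. On top is a fixed, braked drive: a dark steel disc 112 mm across and 8 mm thick, with a centre spindle and two orange pegs.
- drive_seat (a point): Centre of the drive disc's upper face, 68 mm above the bench: the carousel's origin lies here when home. Two pegs, 12 mm thick and 12 mm high, face each other across the spindle, 36 mm from here, at an angle that differs every time and is not reported. If the pegs miss the sockets, the carousel rides on them 12 mm too high. The fit allows about 2 mm or 3 degrees.
- spindle_tip (a point): Tip of the drive's steel centre spindle, 26 mm above the drive disc. The spindle is 16 mm thick, straight for 18 mm, then a cone; it enters the carousel's centre bore before the pegs are reached.
- wash_bottle: Loose clear bottle with red cap, 60 mm across, 130 mm high; bystander. Origin: centre of its underside.
- slide_box: Loose wooden microscope slide box 85 x 100 x 30 mm; bystander. Origin: centre of its underside.
- beaker: Loose greenish glass beaker 72 mm across the rim, 85 mm high; bystander. Origin: centre of its underside.

How it is judged:
By the outcome, as a careful person would: the job done as asked, in the order asked, and still so for the second after the job is handed in, with the robot touching nothing.
It also fails if it takes over 54 s, if anything falls off the work surface, if the arm or the gripper's body presses on something with over 40 N, if the wrist force passes 120 N, or if a joint passes its speed limit or range.

## Working session

There is one attempt and no reset: what is moved stays moved. The work goes in short steps, Python scripts to look and compute and a tool call to move; the robot and the scene stay as the last step left them, time stands still between calls to the robot, and variables do not carry over. Pictures are saved under pics/ and viewed, and the job is handed in when it is done.

Besides the shell and the picture viewer there is one more tool, called after "Request:" as name(argument=value, ...), one argument or row to a line, values as JSON. jog_arm: Moves the arm, as the interface text tells. Its arguments: {"type":"object","properties":{"targets":{"type":"array"},"squeeze":{"type":"number"}},"required":["targets"]}

```bash
ls; mkdir -p pics; python3 - <<'E'
from bench import *
import cv2,numpy as np
s=get_state();print(s)
for n in("scene","top","wrist"):
    im,d=get_image(n);np.savez(f"pics/{n}0.npz",im=im,d=d);cv2.imwrite(f"pics/{n}0.png",im[:,:,::-1]);print(n,camera_info(n))
E
```

```text
pics
{'time': 0.0, 'joint_positions': array([-1.31490745,  0.3218192 , -0.07010772,  1.45168789,  0.0225904 ,
        1.37079455, -0.05692518]), 'qd': array([-0.00041612,  0.00036116, -0.00232939,  0.00132146,  0.00075868,
        0.00127012, -0.00080429]), 'joint_torque': array([-4.92460174e-06, -4.91273725e+01, -4.03602831e-01, -3.12526309e+01,
       -6.39149174e-02,  4.36471682e-02,  1.60568616e-04]), 'position': array([0.1555403 , 0.63057558, 0.24015766]), 'tool_rot': array([-1.03053931,  1.31541323,  1.02845443]), 'ft_force': array([-0.93144099,  0.37667106,  0.19587902]), 'torque': array([ 0.00776173,  0.02721995, -0.02179391]), 'grip_width': 1.0016010817183683}
scene {'intrinsics': array([[434.81797865,   0.        , 319.20181222],
       [  0.        , 434.81797865, 238.90175583],
       [  0.        ,   0.        ,   1.        ]]), 'k1': -0.10184490833256046, 'world_from_camera': array([[-0.84673524, -0.31109491,  0.4315778 ,  0.94947439],
       [ 0.53188114, -0.51316626,  0.67361921,  0.53272011],
       [ 0.01191166,  0.79992521,  0.59998147,  0.56597459],
       [ 0.   
[... 372 characters left out ...]
53521,  0.00931604],
       [ 0.00562312,  0.10992363,  0.99392413,  0.83115254],
       [ 0.        ,  0.        ,  0.        ,  1.        ]])}
wrist {'intrinsics': array([[427.16301463,   0.        , 321.70986767],
       [  0.        , 427.16301463, 242.83148959],
       [  0.        ,   0.        ,   1.        ]]), 'k1': -0.038807609813374805, 'mount': array([[-6.60853483e-05,  2.76135110e-01, -9.61118825e-01,
        -1.44197233e-01],
       [-1.15187008e-03,  9.61118169e-01,  2.76135001e-01,
         7.62728531e-02],
       [ 9.99999334e-01,  1.12533250e-03,  2.54555943e-04,
         5.50376973e-04],
       [ 0.00000000e+00,  0.00000000e+00,  0.00000000e+00,
         1.00000000e+00]])}
```

View pics/scene0.png

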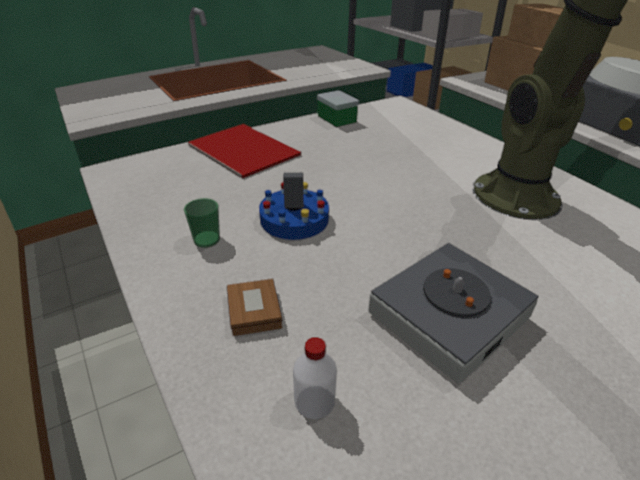

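View pics/top0.png

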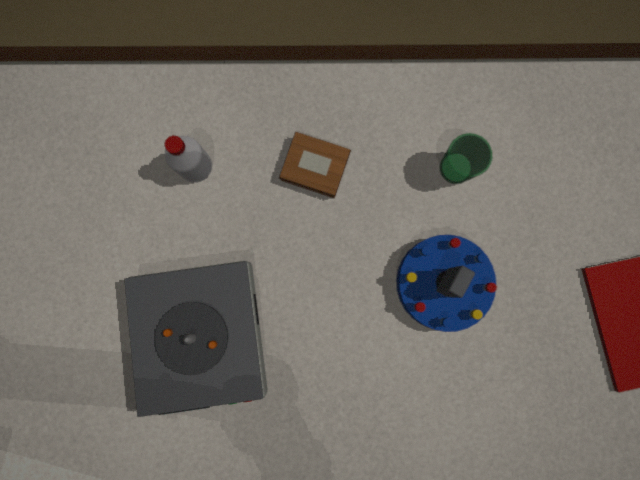

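View pics/wrist0.png

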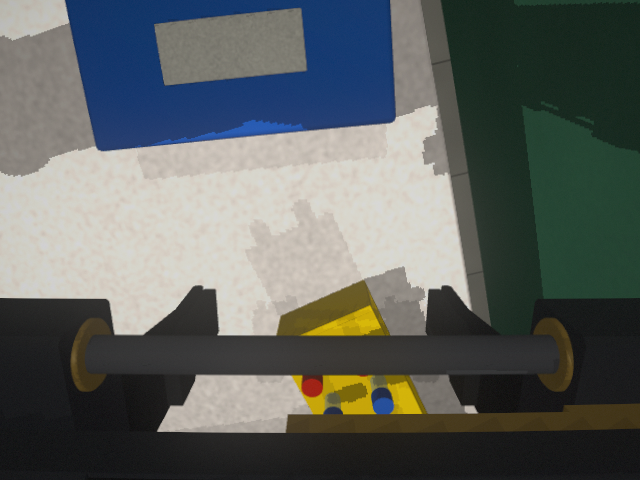

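The top view shows the carousel at about px (447,283) with its handle top near (460,282). The drive is at about (190,338) with its pegs at (167,333) and (212,345). Next I'll measure both.

```bash
cat > h.py <<'E'
import numpy as np,cv2
from scipy.spatial.transform import Rotation as R
from bench import *
def toolT(s):
    T=np.eye(4);T[:3,:3]=R.from_rotvec(s["tool_rot"]).as_matrix();T[:3,3]=s["position"];return T
def WC(n,s=None):
    c=camera_info(n)
    return c["world_from_camera"] if n!="wrist" else toolT(s)@c["mount"]
def onplane(n,px,z,s=None):
    c=camera_info(n);W=WC(n,s)
    u=cv2.undistortPoints(np.array(px,float).reshape(-1,1,2),c["intrinsics"],np.array([c["k1"],0,0,0,0.]))[:,0]
    d=np.c_[u[:,0],-u[:,1],-np.ones(len(u))]@W[:3,:3].T
    o=W[:3,3];return o+d*((z-o[2])/d[:,2])[:,None]
def project(n,P,s=None):
    c=camera_info(n);W=np.linalg.inv(WC(n,s));p=np.atleast_2d(P)@W[:3,:3].T+W[:3,3]
    x=np.c_[p[:,0]/-p[:,2],-p[:,1]/-p[:,2]];r=(x**2).sum(1,keepdims=True)
    x=x*(1+c["k1"]*r);K=c["intrinsics"];return x*[K[0,0],K[1,1]]+[K[0,2],K[1,2]]
def cloud(n,d,s=None):
    v,u=np.nonzero(d>0);c=camera_info(n);W=WC(n,s)
    x=cv2.undistortPoints(np.c_[u,v].astype(float).reshape(-1,1,2),c["intrinsics"],np.array([c["k1"],0,0,0,0.]))[:,0]
    D=d[v,u][:,None];p=np.c_[x[:,0],-x[:,1],-np.ones(len(x))]*D
    P=np.full(d.shape+(3,),np.nan);P[v,u]=p@W[:3,:3].T+W[:3,3];return P
def blobs(m,amin=6):
    n,l,st,c=cv2.connectedComponentsWithStats(m.astype(np.uint8))
    return [(tuple(c[i].round(2)),st[i,4]) for i in range(1,n) if st[i,4]>=amin]
E
cat > m.py <<'E'
from h import *
for n in("top","scene"):
    z=np.load(f"pics/{n}0.npz");im=z["im"];d=z["d"]
    hsv=cv2.cvtColor(im,cv2.COLOR_RGB2HSV);H,S,V=[hsv[...,i].astype(int) for i in range(3)]
    P=cloud(n,d)
    ok=np.isfinite(P[...,2])
    org=(H>5)&(H<18)&(S>190)&(V>120);
    print(n,"orange",[(b,onplane(n,b[0],.080)[0].round(4)) for b in blobs(org)])
    blue=(H>105)&(H<125)&(S>150)
    print("blue",[(b,) for b in blobs(blue,200)])
    hm=ok&(P[...,2]>.105)&(P[...,2]<.130)
    for b in blobs(hm,40): 
        print("high",b, onplane(n,b[0],.118)[0].round(4))
    b0=ok&(P[...,2]>.113)&(P[...,2]<.123)&(S<80)&((P[...,0]>.4))
    nn,l,st,c=cv2.connectedComponentsWithStats(b0.astype(np.uint8))
    for i in range(1,nn):
        if st[i,4]<60: continue
        q=P[l==i];w=onplane(n,np.argwhere(l==i)[:,::-1],.118)[:,:2]
        r=cv2.minAreaRect((w*1000).astype(np.float32));print("rect",c[i],r,np.median(q,0).round(4))
    # disc top blue at z 37
    bm=blue&ok&(abs(P[...,2]-.037)<.006);
    for nm,mk,zz in(("blue",bm,.037),):
        l=blobs(mk,200);print(nm,l)
        cs,_=cv2.findContours(mk.astype(np.uint8),cv2.RETR_EXTERNAL,cv2.CHAIN_APPROX_NONE)
        c=max(cs,key=cv2.contourArea)[:,0]
        w=onplane(n,c,zz)[:,:2];print("circ",cv2.minEnclosingCircle((w*1000).astype(np.float32)))
    hs=ok&(abs(P[...,2]-.060)<.004)
    cs,_=cv2.findContours(hs.astype(np.uint8),cv2.RETR_EXTERNAL,cv2.CHAIN_APPROX_NONE)
    c=max(cs,key=cv2.contourArea)[:,0];w=onplane(n,c,.060)[:,:2];r=cv2.minAreaRect((w*1000).astype(np.float32));print("housing",r)
    ds=ok&(abs(P[...,2]-.068)<.004)&(V<90)
    cs,_=cv2.findContours(ds.astype(np.uint8),cv2.RETR_EXTERNAL,cv2.CHAIN_APPROX_NONE)
    c=max(cs,key=cv2.contourArea)[:,0];w=onplane(n,c,.068)[:,:2];print("disc",cv2.minEnclosingCircle((w*1000).astype(np.float32)))
E
python3 m.py
```

```text
top orange [(((np.float64(166.52), np.float64(332.6)), np.int32(25)), array([0.4774, 0.2461, 0.08  ])), (((np.float64(211.88), np.float64(344.72)), np.int32(25)), array([0.4585, 0.1766, 0.08  ]))]
blue [(((np.float64(444.57), np.float64(282.76)), np.int32(5731)),)]
high ((np.float64(177.38), np.float64(147.92)), np.int32(215)) [0.7559 0.2252 0.118 ]
high ((np.float64(459.91), np.float64(281.45)), np.int32(529)) [ 0.5508 -0.1955  0.118 ]
rect [460.53333333 281.18333333] ((551.1519775390625, -196.47158813476562), (24.479923248291016, 43.8689079284668), 60.22140884399414) [ 0.5514 -0.1965  0.1181]
blue [((np.float64(444.66), np.float64(283.03)), np.int32(5406))]
circ ((551.1697387695312, -196.4217529296875), 79.68354034423828)
housing ((468.15789794921875, 211.5777587890625), (215.23562622070312, 195.44976806640625), 7.497027397155762)
disc ((468.69183349609375, 211.49095153808594), 56.380088806152344)
scene orange []
blue [(((np.float64(403.96), np.float64(78.44)), np.int32(823)),), (((np.float64(293.36), np.float64(217.01)), np.int32(2053)),)]
high ((np.float64(271.05), np.float64(37.
[... 337 characters left out ...]
np.float64(161.64)), np.int32(536)) [0.0452 0.0264 0.118 ]
high ((np.float64(293.04), np.float64(177.22)), np.int32(196)) [ 0.5587 -0.1836  0.118 ]
high ((np.float64(315.26), np.float64(352.16)), np.int32(437)) [0.7602 0.2319 0.118 ]
rect [293.0483871  175.50806452] ((556.1343383789062, -188.73825073242188), (26.6479434967041, 42.93946075439453), 59.60569381713867) [ 0.553  -0.1929  0.1165]
blue [((np.float64(293.46), np.float64(211.58)), np.int32(1256))]
circ ((554.7686767578125, -190.00013732910156), 80.53662109375)
housing ((470.57281494140625, 213.90859985351562), (218.97787475585938, 197.2873992919922), 7.525048732757568)
disc ((471.33599853515625, 214.1181182861328), 58.29731369018555)
```

```bash
cat > p.py <<'E'
from h import *
s=get_state();T=toolT(s);print(s["time"],s["position"].round(4),"grip",s["grip_width"],"F",s["ft_force"].round(2));print(T[:3,:3].round(4))
Rm=T[:3,:3];print("jaw yaw",np.degrees(np.arctan2(Rm[1,2],Rm[0,2])),"tooly yaw",np.degrees(np.arctan2(Rm[1,1],Rm[0,1])),"tilt",np.degrees(np.arccos(-Rm[2,0])),s["joint_positions"].round(3))
E
python3 p.py
```

```text
0.15 [0.1556 0.6307 0.2404] grip 0.9996578509688414 F [ 0.08 -0.67  0.27]
[[-3.000e-04 -9.709e-01  2.395e-01]
 [-1.500e-03  2.395e-01  9.709e-01]
 [-1.000e+00 -1.000e-04 -1.500e-03]]
jaw yaw 76.14497661752443 tooly yaw 166.14498382780857 tilt 0.08529643461886897 [-1.315  0.322 -0.07   1.451  0.023  1.371 -0.057]
```

```bash
cat > plan.py <<'E'
import sys
from h import *
from scipy.optimize import fsolve
# plan.py x y z yaw n : equal rows (turn wx, shift tx ty tz) to goal, tool straight down
x,y,z,yaw,n=[float(a) for a in sys.argv[1:6]];n=int(n)
s=get_state();T0=toolT(s)
a=np.radians(yaw);G=np.array([[0,np.cos(a+np.pi/2),np.cos(a)],[0,np.sin(a+np.pi/2),np.sin(a)],[-1,0,0]])
# tidy start: full rotation residual as tool-frame rotvec
rv=R.from_matrix(T0[:3,:3].T@G).as_rotvec()
st=rv/n
def run(sh):
    T=T0.copy();path=[]
    for i in range(n):
        T[:3,3]+=T[:3,:3]@sh;T[:3,:3]=T[:3,:3]@R.from_rotvec(st).as_matrix();path.append(T[:3,3].copy())
    return T,np.array(path)
sh=fsolve(lambda v:run(v)[0][:3,3]-[x,y,z],[0,0,0])
T,p=run(sh);print("turn deg",np.degrees(st).round(3),"shift cm",(sh*100).round(3))
print("path",p[::3].round(3).tolist(),"r",np.hypot(p[:,0],p[:,1]).round(3).tolist())
E
python3 plan.py .551 -.1965 .25 -29.8 20
```

```text
turn deg [ 5.297e+00 -3.000e-03  4.000e-03] shift cm [-0.047 -5.307 -0.025]
path [[0.207, 0.618, 0.241], [0.351, 0.551, 0.242], [0.472, 0.448, 0.244], [0.559, 0.316, 0.245], [0.607, 0.164, 0.247], [0.612, 0.006, 0.248], [0.573, -0.148, 0.25]] r [0.652, 0.653, 0.654, 0.654, 0.653, 0.652, 0.651, 0.648, 0.646, 0.642, 0.638, 0.634, 0.629, 0.624, 0.618, 0.612, 0.606, 0.599, 0.592, 0.585]
```

Request:
jog_arm(
  targets=[
    [5.3,0,0,-0.05,-5.3,0,8.7],
    [5.3,0,0,-0.05,-5.3,0,8.7],
    [5.3,0,0,-0.05,-5.3,0,8.7],
    [5.3,0,0,-0.05,-5.3,0,8.7],
    [5.3,0,0,-0.05,-5.3,0,8.7],
    [5.3,0,0,-0.05,-5.3,0,8.7],
    [5.3,0,0,-0.05,-5.3,0,8.7],
    [5.3,0,0,-0.05,-5.3,0,8.7],
    [5.3,0,0,-0.05,-5.3,0,8.7],
    [5.3,0,0,-0.05,-5.3,0,8.7],
  ],
)

```text
time: 1.4
position: [0.5611, 0.3167, 0.2458]
tool_rot: [-0.315, 1.548, 0.314]
ft_force: [0.6, -0.3, -0.5]
grip_width: 0.999
```

```bash
python3 p.py; python3 plan.py .4685 .2115 .25 -15.2 10; python3 plan.py .551 -.1965 .25 -29.8 10
```

```text
1.4 [0.5611 0.3167 0.2458] grip 0.998720497035842 F [ 0.56 -0.3  -0.47]
[[-3.000e-04 -3.903e-01  9.207e-01]
 [-3.000e-04  9.207e-01  3.903e-01]
 [-1.000e+00 -2.000e-04 -4.000e-04]]
jaw yaw 22.9735311819334 tooly yaw 112.97353459072544 tilt 0.02311136601777786 [-0.795  0.31   0.304  1.471 -0.093  1.375 -0.086]
turn deg [ 3.817e+00 -2.000e-03  2.000e-03] shift cm [-0.042 -0.971 -1.047]
path [[0.555, 0.304, 0.246], [0.533, 0.267, 0.247], [0.503, 0.236, 0.249], [0.468, 0.212, 0.25]] r [0.633, 0.621, 0.609, 0.596, 0.583, 0.57, 0.556, 0.542, 0.528, 0.514]
turn deg [ 5.277e+00 -2.000e-03  2.000e-03] shift cm [-0.041 -5.317 -0.033]
path [[0.582, 0.268, 0.246], [0.615, 0.112, 0.247], [0.604, -0.047, 0.249], [0.551, -0.196, 0.25]] r [0.64, 0.636, 0.63, 0.625, 0.619, 0.613, 0.606, 0.599, 0.592, 0.585]
```

Request:
jog_arm(
  targets=[
    [6.4,0,0,0,-1.6,-1.8,8.7],
    [6.4,0,0,0,-1.6,-1.8,8.7],
    [6.4,0,0,0,-1.6,-1.8,8.7],
    [6.4,0,0,0,-1.6,-1.8,8.7],
    [6.4,0,0,0,-1.6,-1.8,8.7],
    [6.4,0,0,0,-1.6,-1.8,8.7],
    [0,0,0,0,0,0,8.7],
  ],
)

```text
time: 2.28
position: [0.466, 0.2109, 0.2464]
tool_rot: [0.209, 1.561, -0.208]
ft_force: [1.9, 0.7, -0.4]
grip_width: 1.001
```

```bash
cat > shot.py <<'E'
import sys
from h import *
s=get_state();im,d=get_image("wrist");np.savez(f"pics/{sys.argv[1]}.npz",im=im,d=d,p=s["position"],r=s["tool_rot"]);cv2.imwrite(f"pics/{sys.argv[1]}.png",im[:,:,::-1])
E
python3 p.py; python3 shot.py w1
```

```text
2.275 [0.466  0.2109 0.2464] grip 1.0011411357355435 F [ 1.93  0.74 -0.38]
[[-3.000e-04  2.628e-01  9.648e-01]
 [ 8.000e-04  9.648e-01 -2.628e-01]
 [-1.000e+00  7.000e-04 -5.000e-04]]
jaw yaw -15.23771082407884 tooly yaw 74.76227118711444 tilt 0.04645350280176523 [-0.846  0.015  0.375  1.795 -0.007  1.333 -0.735]
```

View pics/w1.png

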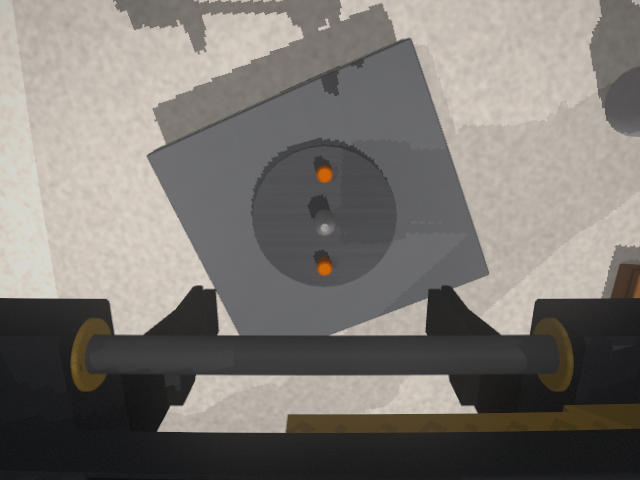

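The wrist view from above the drive shows the pegs at (325,174) and (324,268), in line with the tool's y axis. The spindle tip is at (324,228).

```bash
cat > mw.py <<'E'
from h import *
z=np.load("pics/w1.npz");s={"position":z["p"],"tool_rot":z["r"]};im=z["im"];d=z["d"]
hsv=cv2.cvtColor(im,cv2.COLOR_RGB2HSV);H,S,V=[hsv[...,i].astype(int) for i in range(3)]
org=(H>5)&(H<18)&(S>200)&(V>180);org[300:]=0
b=blobs(org,60);print(b);P=onplane("wrist",[q[0] for q in b],.080,s);print(P.round(4),P.mean(0),np.linalg.norm(P[0]-P[1]));e=P[0]-P[1];print("ang",np.degrees(np.arctan2(e[1],e[0])))
C=cloud("wrist",d,s);print("z peg",[C[int(q[0][1]),int(q[0][0]),2] for q in b])
print("spindle",onplane("wrist",[(324.5,228)],.094,s))
ds=(abs(C[...,2]-.068)<.003);ds[330:]=0
cs,_=cv2.findContours(ds.astype(np.uint8),cv2.RETR_EXTERNAL,cv2.CHAIN_APPROX_NONE);c=max(cs,key=cv2.contourArea)[:,0]
w=onplane("wrist",c,.068,s)[:,:2];print("disc",cv2.minEnclosingCircle((w*1000).astype(np.float32)),cv2.fitEllipse((w*1000).astype(np.float32)))
E
python3 mw.py;python3 plan.py .551 -.1965 .25 -29.8 8
```

```text
[((np.float64(324.37), np.float64(174.81)), np.int32(126)), ((np.float64(324.41), np.float64(268.89)), np.int32(106))]
[[0.4773 0.2476 0.08  ]
 [0.4584 0.178  0.08  ]] [0.46785386 0.2128034  0.08      ] 0.07210821171104863
ang 74.81778589354285
z peg [np.float64(0.08081731623488586), np.float64(0.08031848592544649)]
spindle [[0.46781902 0.21267374 0.094     ]]
disc ((467.706298828125, 213.76670837402344), 55.92904281616211) ((467.67193603515625, 213.6393585205078), (110.4603042602539, 111.00369262695312), 73.12902069091797)
turn deg [ 1.83   0.    -0.008] shift cm [-0.047 -4.369  2.862]
path [[0.483, 0.162, 0.247], [0.522, 0.01, 0.248], [0.546, -0.144, 0.25]] r [0.509, 0.51, 0.514, 0.522, 0.533, 0.548, 0.565, 0.585]
```

Request:
jog_arm(
  targets=[
    [1.8,0,0,-0.05,-4.4,2.9,8.7],
    [1.8,0,0,-0.05,-4.4,2.9,8.7],
    [1.8,0,0,-0.05,-4.4,2.9,8.7],
    [1.8,0,0,-0.05,-4.4,2.9,8.7],
    [1.8,0,0,-0.05,-4.4,2.8,8.7],
    [1.8,0,0,-0.05,-4.4,2.8,8.7],
    [1.8,0,0,-0.05,-4.4,2.8,8.7],
    [1.9,0,0,-0.05,-4.4,2.8,8.7],
    [0,0,0,0,0,0,8.7],
    [0,0,0,0,0,0,8.7],
  ],
)

```text
time: 3.58
position: [0.5502, -0.1975, 0.2498]
tool_rot: [0.406, 1.533, -0.406]
ft_force: [-0.7, 0.4, -0.1]
grip_width: 1.0
```

```bash
python3 p.py; python3 shot.py w2
```

```text
3.575 [ 0.5502 -0.1975  0.2498] grip 1.0004008133583775 F [-0.71  0.39 -0.13]
[[-5.000e-04  4.948e-01  8.690e-01]
 [ 1.000e-04  8.690e-01 -4.948e-01]
 [-1.000e+00 -2.000e-04 -4.000e-04]]
jaw yaw -29.658899388961046 tooly yaw 60.34110521641512 tilt 0.02702661990410854 [-0.362  0.214  0.77   1.632 -0.151  1.358 -0.09 ]
```

View pics/w2.png

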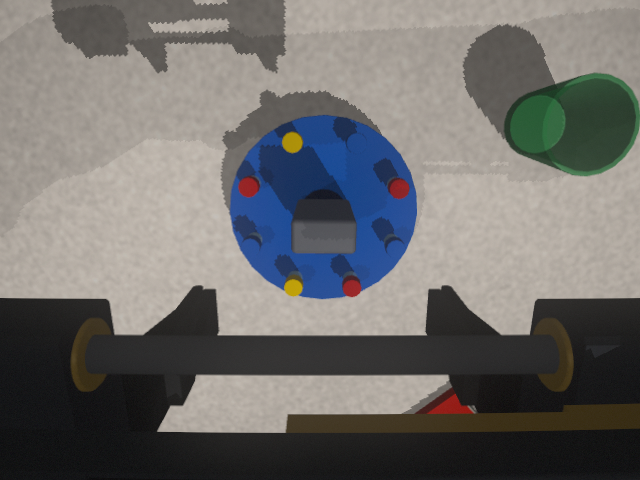

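The wrist view shows the handle top at rows 222–253 and cols 292–355, square to the jaws. The disc is centred at about (324,207).

```bash
cat > mc.py <<'E'
from h import *
z=np.load("pics/w2.npz");s={"position":z["p"],"tool_rot":z["r"]};im=z["im"];d=z["d"]
hsv=cv2.cvtColor(im,cv2.COLOR_RGB2HSV);H,S,V=[hsv[...,i].astype(int) for i in range(3)]
C=cloud("wrist",d,s)
def rect(m,zz):
    m=m.copy();m[295:]=0
    cs,_=cv2.findContours(m.astype(np.uint8),cv2.RETR_EXTERNAL,cv2.CHAIN_APPROX_NONE);c=max(cs,key=cv2.contourArea)[:,0]
    return (onplane("wrist",c,zz,s)[:,:2]*1000).astype(np.float32)
w=rect((abs(C[...,2]-.118)<.004),.118);print("handle",cv2.minAreaRect(w),w.mean(0))
w=rect((abs(C[...,2]-.037)<.004)&(H>100)&(H<125)&(S>120),.037);h=cv2.convexHull(w);print("disc",cv2.minEnclosingCircle(w),cv2.fitEllipse(h))
E
python3 mc.py
```

```text
handle ((551.4149169921875, -195.79995727539062), (24.239158630371094, 43.227046966552734), 59.193050384521484) [ 551.24744 -195.71327]
disc ((550.9249267578125, -196.71142578125), 79.57571411132812) ((551.02294921875, -196.6516571044922), (158.17611694335938, 158.81082153320312), 68.49037170410156)
```

Request:
jog_arm(
  targets=[
    [0.4,0,0,5,0.15,0,8.7],
    [0,0,0,5,0,0,8.7],
    [0,0,0,3.5,0,0,8.7],
    [0,0,0,2,0,0,8.7],
    [0,0,0,0,0,0,8.7],
    [0,0,0,0,0,0,8.7],
  ],
)

```text
time: 4.38
position: [0.5515, -0.197, 0.0968]
tool_rot: [0.412, 1.529, -0.411]
ft_force: [0.3, -0.3, -0.1]
grip_width: 1.001
```

Request:
jog_arm(
  targets=[
    [0,0,0,0,0,0,3.5],
    [0,0,0,0,0,0,3.5],
    [0,0,0,0,0,0,3.5],
    [0,0,0,0,0,0,3.5],
    [0,0,0,0,0,0,3.5],
    [0,0,0,0,0,0,3.5],
  ],
  squeeze=35,
)

```text
time: 5.12
position: [0.5506, -0.1971, 0.0953]
tool_rot: [0.412, 1.53, -0.413]
ft_force: [1.3, 0.2, -0.1]
grip_width: 0.506
```

```bash
python3 p.py
```

```text
5.125 [ 0.5506 -0.1971  0.0953] grip 0.5058294688784833 F [ 1.25  0.17 -0.07]
[[ 7.000e-04  5.024e-01  8.647e-01]
 [-3.000e-04  8.647e-01 -5.024e-01]
 [-1.000e+00  1.000e-04  8.000e-04]]
jaw yaw -30.156858754400492 tooly yaw 59.8431450652283 tilt 0.04645308938133686 [-0.31   0.361  0.727  1.808 -0.27   1.074 -0.01 ]
```

Request:
jog_arm(
  targets=[
    [0,0,0,-1,0,0,3.5],
    [0,0,0,-3,0,0,3.5],
    [0,0,0,-5,0,0,3.5],
    [0,0,0,-5,0,0,3.5],
    [0,0,0,-3,0,0,3.5],
    [0,0,0,0,0,0,3.5],
    [0,0,0,0,0,0,3.5],
  ],
)

```text
time: 6.0
position: [0.549, -0.1964, 0.2632]
tool_rot: [0.413, 1.535, -0.413]
ft_force: [-0.3, 1.2, -5.9]
grip_width: 0.504
```

```bash
python3 p.py; python3 shot.py w3;python3 plan.py .4669 .2117 .265 -15.2 12
```

```text
6.0 [ 0.549  -0.1964  0.2632] grip 0.5038736801673622 F [-0.28  1.24 -5.9 ]
[[-3.400e-03  5.022e-01  8.647e-01]
 [ 1.000e-03  8.647e-01 -5.022e-01]
 [-1.000e+00 -8.000e-04 -3.500e-03]]
jaw yaw -30.149114663107476 tooly yaw 59.8510425102146 tilt 0.20311831466132 [-0.372  0.206  0.778  1.613 -0.146  1.387 -0.103]
turn deg [-1.246 -0.02   0.003] shift cm [-0.015  2.861 -1.978]
path [[0.546, -0.162, 0.263], [0.533, -0.058, 0.264], [0.514, 0.044, 0.264], [0.488, 0.145, 0.265]] r [0.57, 0.557, 0.546, 0.537, 0.528, 0.521, 0.516, 0.512, 0.51, 0.509, 0.51, 0.513]
```

View pics/w3.png

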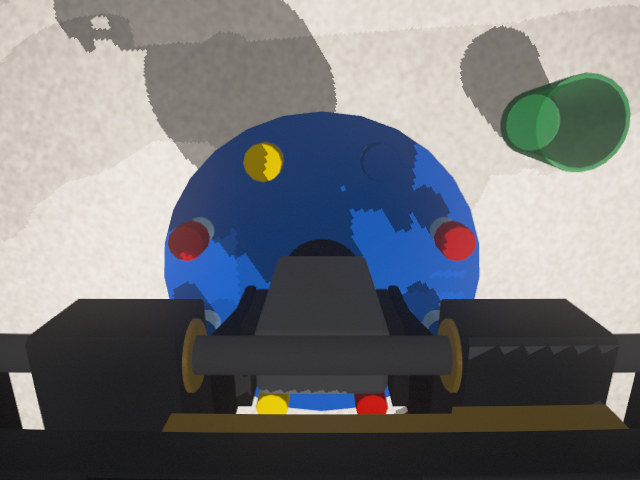

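The carousel is held and hangs upright, with the front rim visible at rows 112–300. Next I'll measure its offset in the hand.

```bash
cat > mh.py <<'E'
import sys
from h import *
from scipy.optimize import least_squares
z=np.load(f"pics/{sys.argv[1]}.npz");s={"position":z["p"],"tool_rot":z["r"]};im=z["im"];d=z["d"]
hsv=cv2.cvtColor(im,cv2.COLOR_RGB2HSV);H,S,V=[hsv[...,i].astype(int) for i in range(3)]
m=(H>100)&(H<125)&(S>120);m=cv2.morphologyEx(m.astype(np.uint8),cv2.MORPH_CLOSE,np.ones((25,25)))
T=toolT(s)
C=cloud("wrist",d,s);q=(C-T[:3,3])@T[:3,:3]
mm=(H>100)&(H<125)&(S>120)&np.isfinite(q[...,0])
t=q[mm];t=t[(t[:,0]>.05)&(t[:,0]<.066)];A=np.c_[t[:,1:],np.ones(len(t))];k=np.linalg.lstsq(A,t[:,0],rcond=None)[0];print("disc top plane toolx=",k.round(4),"-> tilt deg",np.degrees(k[:2]).round(2))
cs,_=cv2.findContours(m,cv2.RETR_EXTERNAL,cv2.CHAIN_APPROX_NONE);c=max(cs,key=cv2.contourArea)[:,0];c=c[c[:,1]<290]
zz=T[2,3]-k[2]
w=onplane("wrist",c,zz,s);w=(w-T[:3,3])@T[:3,:3];w=w[:,1:]
f=least_squares(lambda v:np.hypot(w[:,0]-v[0],w[:,1]-v[1])-v[2],[0,0,.08],loss="soft_l1",f_scale=.001);print("disc tool y,z,r",f.x.round(4))
f=least_squares(lambda v:np.hypot(w[:,0]-v[0],w[:,1]-v[1])-.08,[0,0],loss="soft_l1",f_scale=.001);print("r fixed",f.x.round(4))
# red/yellow cap angles at z
red=((H<5)|(H>175))&(S>170)&(V>80);b=blobs(red[:300],100);print(b);P=onplane("wrist",[x[0] for x in b],T[2,3]-.033,s);P=(P-T[:3,3])@T[:3,:3];print(P.round(4))
E
python3 mh.py w3
```

```text
disc top plane toolx= [-0.0002  0.0006  0.0577] -> tilt deg [-0.01  0.04]
disc tool y,z,r [ 0.0023 -0.0008  0.0772]
r fixed [-0.0012 -0.0009]
[((np.float64(458.45), np.float64(243.36)), np.int32(833))]
[[0.0328 0.0249 0.0584]]
```

Request:
jog_arm(
  targets=[
    [-1.2,0,0,0,1.5,-1.0,3.5],
    [-1.2,0,0,0,2.5,-1.8,3.5],
    [-1.2,0,0,0,3.5,-2.4,3.5],
    [-1.3,0,0,0,3.5,-2.4,3.5],
    [-1.3,0,0,0,3.5,-2.4,3.5],
    [-1.3,0,0,0,3.5,-2.4,3.5],
    [-1.3,0,0,0,3.5,-2.4,3.5],
    [-1.3,0,0,0,3.5,-2.4,3.5],
    [-1.3,0,0,0,3.0,-2.2,3.5],
    [-1.3,0,0,0,2.5,-1.8,3.5],
  ],
)

```text
time: 7.3
position: [0.4808, 0.17, 0.2644]
tool_rot: [0.236, 1.559, -0.237]
ft_force: [0.6, 0.0, -5.6]
grip_width: 0.504
```

```bash
python3 p.py; python3 plan.py .4678 .2120 .235 -15.2 6
```

```text
7.3 [0.4808 0.17   0.2644] grip 0.5039089958077069 F [ 0.62  0.03 -5.64]
[[-1.600e-03  2.963e-01  9.551e-01]
 [-3.000e-04  9.551e-01 -2.963e-01]
 [-1.000e+00 -8.000e-04 -1.400e-03]]
jaw yaw -17.233783029878666 tooly yaw 72.76628168891202 tilt 0.09353060182276887 [-8.280e-01  1.000e-03  4.390e-01  1.771e+00 -1.000e-03  1.370e+00
 -6.890e-01]
turn deg [-0.339 -0.014  0.007] shift cm [ 0.49   0.61  -0.405]
path [[0.479, 0.177, 0.259], [0.472, 0.198, 0.245]] r [0.51, 0.511, 0.512, 0.512, 0.513, 0.514]
```

Request:
jog_arm(
  targets=[
    [-0.5,0,0,0,1.0,-0.7,3.5],
    [-0.5,0,0,0,0.7,-0.5,3.5],
    [-0.5,0,0,0,0.5,-0.4,3.5],
    [0,0,0,0,0,0,3.5],
    [0,0,0,0,0,0,3.5],
    [0,0,0,0,0,0,3.5],
  ],
)

```text
time: 8.05
position: [0.474, 0.1925, 0.2653]
tool_rot: [0.219, 1.559, -0.22]
ft_force: [0.1, 0.4, -5.8]
grip_width: 0.503
```

```bash
python3 p.py; python3 plan.py .4678 .2120 .235 -15.2 1
```

```text
8.05 [0.474  0.1925 0.2653] grip 0.5027178436625782 F [ 0.08  0.4  -5.84]
[[ 2.000e-04  2.760e-01  9.612e-01]
 [-1.000e-04  9.612e-01 -2.760e-01]
 [-1.000e+00 -0.000e+00  2.000e-04]]
jaw yaw -16.02159906506048 tooly yaw 73.97840084722824 tilt 0.012475473265854346 [-0.851  0.004  0.417  1.767 -0.002  1.371 -0.713]
turn deg [-0.822  0.012  0.   ] shift cm [ 3.033  1.702 -1.132]
path [[0.468, 0.212, 0.235]] r [0.514]
```

Request:
jog_arm(
  targets=[
    [-0.4,0,0,1.0,1.0,-0.7,3.5],
    [-0.4,0,0,1.0,0.7,-0.43,3.5],
    [0,0,0,1.0,0,0,3.5],
    [0,0,0,0,0,0,3.5],
    [0,0,0,0,0,0,3.5],
    [0,0,0,0,0,0,3.5],
  ],
)

```text
time: 8.8
position: [0.4679, 0.2125, 0.2357]
tool_rot: [0.209, 1.56, -0.207]
ft_force: [0.2, -0.1, -5.0]
grip_width: 0.506
```

```bash
python3 p.py; python3 plan.py .4678 .2120 .2 -15.2 1; python3 shot.py w4; python3 mh.py w4; python3 - <<'E'
from h import *
for n in("scene","top"):
    im,d=get_image(n);np.savez(f"pics/{n}4.npz",im=im,d=d);cv2.imwrite(f"pics/{n}4.png",im[:,:,::-1])
im=cv2.imread("pics/scene4.png")[150:400,330:570];cv2.imwrite("pics/scene4c.png",cv2.resize(im,None,fx=2.3,fy=2.3,interpolation=3))
E
```

```text
8.8 [0.4679 0.2125 0.2357] grip 0.5059656568703382 F [ 0.17 -0.12 -4.98]
[[ 9.000e-04  2.619e-01  9.651e-01]
 [ 5.000e-04  9.651e-01 -2.619e-01]
 [-1.000e+00  8.000e-04  7.000e-04]]
jaw yaw -15.183584263669436 tooly yaw 74.81644531495388 tilt 0.05833081876956001 [-0.868  0.026  0.399  1.806 -0.01   1.311 -0.731]
turn deg [ 0.016  0.039 -0.043] shift cm [ 3.575 -0.052  0.005]
path [[0.468, 0.212, 0.2]] r [0.514]
disc top plane toolx= [-0.0002  0.0006  0.0576] -> tilt deg [-0.01  0.03]
disc tool y,z,r [ 0.0021 -0.0008  0.0777]
r fixed [-0.0008 -0.0008]
[((np.float64(190.58), np.float64(244.21)), np.int32(579)), ((np.float64(446.8), np.float64(247.48)), np.int32(213))]
[[ 0.033   0.0248 -0.0575]
 [ 0.0331  0.0232  0.0537]]
```

View pics/scene4c.png

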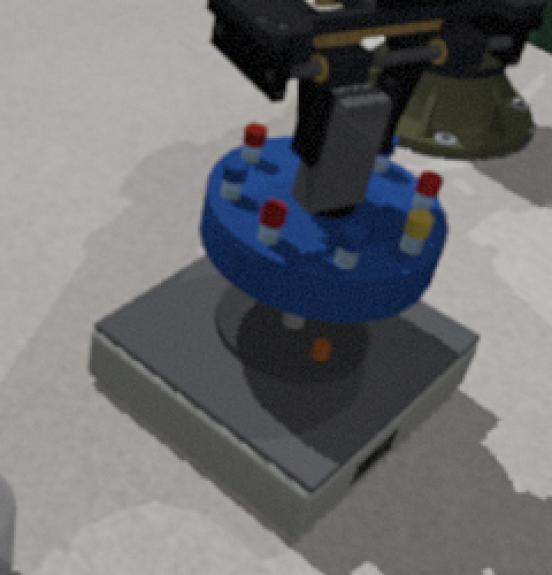

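View pics/top4.png

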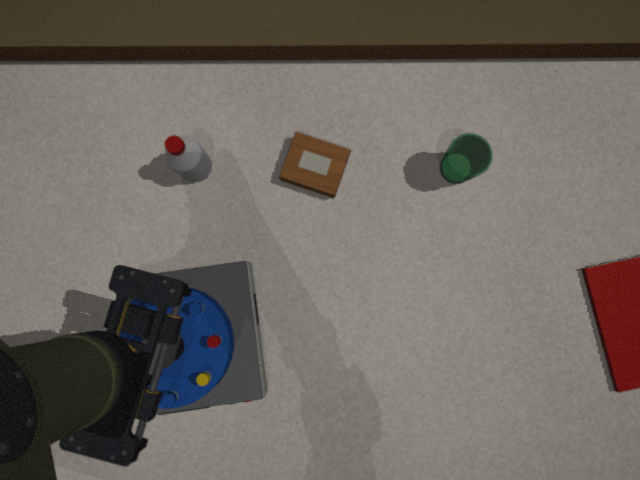

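The carousel hangs level over the drive in both views. Before lowering, I'll check its centring in the top view using the visible rim, cols 160–233.

```bash
python3 - <<'E'
from h import *
from scipy.optimize import least_squares
z=np.load("pics/top4.npz");im=z["im"];d=z["d"];C=cloud("top",d)
hsv=cv2.cvtColor(im,cv2.COLOR_RGB2HSV);H,S,V=[hsv[...,i].astype(int) for i in range(3)]
m=((H>100)&(H<125)&(S>120)&(abs(C[...,2]-.178)<.008));print(m.sum(),np.median(C[m][:,2]))
m=cv2.morphologyEx(m.astype(np.uint8),cv2.MORPH_CLOSE,np.ones((5,5)))
c=max(cv2.findContours(m,0,cv2.CHAIN_APPROX_NONE)[0],key=cv2.contourArea)[:,0]
w=onplane("top",c,.178)[:,:2];a=np.array([.4679,.2122]);w=w[np.hypot(*(w-a).T)>.074]
f=least_squares(lambda v:np.hypot(*(w-v[:2]).T)-.0797,a,loss="soft_l1",f_scale=.001);print(len(w),f.x,np.abs(f.fun).mean())
E
```

```text
4841 0.17772394309428063
169 [0.46839946 0.21160479] 0.000546483823204501
```

Within the top camera alone, the carousel centre is within 0.5 mm of the drive centre, so I'll lower it.

Request:
jog_arm(
  targets=[
    [0,0,0,1.5,-0.02,0,3.5],
    [0,0,0,1.5,0,0,3.5],
    [0,0,0,1.0,0,0,3.5],
    [0,0,0,0.7,0,0,3.5],
    [0,0,0,0.5,0,0,3.5],
    [0,0,0,0,0,0,3.5],
    [0,0,0,0,0,0,3.5],
  ],
)

```text
time: 9.82
position: [0.4677, 0.2126, 0.1837]
tool_rot: [0.208, 1.56, -0.207]
ft_force: [0.1, -0.1, -4.8]
grip_width: 0.508
```

```bash
python3 p.py;python3 plan.py .4679 .2122 .17 -15.2 1
```

```text
9.825 [0.4677 0.2126 0.1837] grip 0.5076863256625415 F [ 0.07 -0.12 -4.78]
[[ 8.000e-04  2.614e-01  9.652e-01]
 [ 5.000e-04  9.652e-01 -2.614e-01]
 [-1.000e+00  7.000e-04  6.000e-04]]
jaw yaw -15.156101950381952 tooly yaw 74.84392127177354 tilt 0.05170928850573246 [-0.863  0.064  0.401  1.876 -0.027  1.205 -0.717]
turn deg [ 0.044  0.035 -0.038] shift cm [ 1.369 -0.032  0.026]
path [[0.468, 0.212, 0.17]] r [0.514]
```

Request:
jog_arm(
  targets=[
    [0,0,0,0.4,-0.02,0,3.5],
    [0,0,0,0.3,0,0,3.5],
    [0,0,0,0.2,0,0,3.5],
    [0,0,0,0.2,0,0,3.5],
    [0,0,0,0.2,0,0,3.5],
    [0,0,0,0,0,0,3.5],
    [0,0,0,0,0,0,3.5],
  ],
)

```text
time: 10.7
position: [0.4674, 0.2123, 0.1703]
tool_rot: [0.208, 1.561, -0.208]
ft_force: [-0.2, -0.1, -6.0]
grip_width: 0.501
```

```bash
python3 p.py
```

```text
10.7 [0.4674 0.2123 0.1703] grip 0.5007762594395904 F [-0.15 -0.06 -6.03]
[[ 2.000e-04  2.614e-01  9.652e-01]
 [ 1.000e-04  9.652e-01 -2.614e-01]
 [-1.000e+00  1.000e-04  2.000e-04]]
jaw yaw -15.154469386827815 tooly yaw 74.84553180045073 tilt 0.01168810919393763 [-0.861  0.076  0.402  1.893 -0.032  1.179 -0.712]
```

At an underside height of 75 mm there is no contact force, so the pegs are about 5 mm into the sockets. I'll continue to the seat.

Request:
jog_arm(
  targets=[
    [0,0,0,0.2,0,0,3.5],
    [0,0,0,0.2,0,0,3.5],
    [0,0,0,0.2,0,0,3.5],
    [0,0,0,0.1,0,0,3.5],
    [0,0,0,0.05,0,0,3.5],
    [0,0,0,0,0,0,3.5],
    [0,0,0,0,0,0,3.5],
  ],
)

```text
time: 11.58
position: [0.4674, 0.2123, 0.1633]
tool_rot: [0.208, 1.561, -0.207]
ft_force: [-3.7, -2.1, 2.1]
grip_width: 0.504
```

```bash
python3 p.py
```

```text
11.575 [0.4674 0.2123 0.1633] grip 0.5041302700348568 F [-3.73 -2.08  2.12]
[[ 1.000e-04  2.615e-01  9.652e-01]
 [ 4.000e-04  9.652e-01 -2.615e-01]
 [-1.000e+00  4.000e-04  0.000e+00]]
jaw yaw -15.156779501185326 tooly yaw 74.8432208214023 tilt 0.022428773612077776 [-0.86   0.083  0.402  1.901 -0.036  1.164 -0.709]
```

The TCP is at 163.3 mm, against an expected 163, and the weight is off the arm. I'll release and retreat.

Request:
jog_arm(
  targets=[
    [0,0,0,0,0,0,5.0],
    [0,0,0,0,0,0,6.5],
    [0,0,0,0,0,0,8.7],
    [0,0,0,0,0,0,8.7],
    [0,0,0,0,0,0,8.7],
    [0,0,0,-1,0,0,8.7],
    [0,0,0,-3,0,0,8.7],
    [0,0,0,-5,0,0,8.7],
    [0,0,0,-5,0,0,8.7],
    [0,0,0,0,0,0,8.7],
  ],
)

```text
time: 12.82
position: [0.4695, 0.2131, 0.308]
tool_rot: [0.213, 1.554, -0.203]
ft_force: [0.1, 0.5, -0.5]
grip_width: 1.0
```

Request:
jog_arm(
  targets=[
    [0,0,0,-2,4,-1,8.7],
    [0,0,0,-2,6,0,8.7],
    [0,0,0,0,6,0,8.7],
    [0,0,0,0,6,0,8.7],
    [0,0,0,0,4,0,8.7],
    [0,0,0,0,0,0,8.7],
    [0,0,0,0,0,0,8.7],
  ],
)

```text
time: 13.7
position: [0.5257, 0.464, 0.3419]
tool_rot: [0.207, 1.561, -0.21]
ft_force: [0.0, -0.4, 0.9]
grip_width: 1.002
```

```bash
python3 p.py; python3 - <<'E'
from h import *
for n in("scene","top"):
    im,d=get_image(n);np.savez(f"pics/{n}5.npz",im=im,d=d);cv2.imwrite(f"pics/{n}5.png",im[:,:,::-1])
    C=cloud(n,d);hsv=cv2.cvtColor(im,cv2.COLOR_RGB2HSV);H,S,V=[hsv[...,i].astype(int) for i in range(3)]
    m=(H>100)&(H<125)&(S>120)&(np.hypot(C[...,0]-.468,C[...,1]-.212)<.085)&(abs(C[...,2]-.105)<.01)
    t=C[m];k=np.linalg.lstsq(np.c_[t[:,:2]-[.468,.212],np.ones(len(t))],t[:,2],rcond=None)[0];print(n,m.sum(),"top face z (home .105, riding .117)",np.median(t[:,2]),"tilt deg",np.degrees(k[:2]).round(2))
    hm=(abs(C[...,2]-.186)<.006)&(np.hypot(C[...,0]-.468,C[...,1]-.212)<.04)&(S<90)
    w=onplane(n,np.argwhere(hm)[:,::-1],.186)[:,:2];print("handle z",np.median(C[hm][:,2]),cv2.minAreaRect((w*1000).astype(np.float32)))
im=cv2.imread("pics/scene5.png")[150:400,330:570];cv2.imwrite("pics/scene5c.png",cv2.resize(im,None,fx=2.3,fy=2.3,interpolation=3))
E
```

```text
13.7 [0.5257 0.464  0.3419] grip 1.0015250537544507 F [ 0.02 -0.44  0.92]
[[-4.000e-04  2.624e-01  9.650e-01]
 [-1.800e-03  9.650e-01 -2.624e-01]
 [-1.000e+00 -1.800e-03  1.000e-04]]
jaw yaw -15.209983351475605 tooly yaw 74.79000937400585 tilt 0.10533118669530746 [-0.97   0.422  0.317  1.139 -0.127  1.6   -0.948]
scene 3361 top face z (home .105, riding .117) 0.10456480857912848 tilt deg [-0.85 -0.79]
handle z 0.18515478588975565 ((472.5725402832031, 216.40213012695312), (29.897064208984375, 48.49790573120117), 70.05929565429688)
top 7019 top face z (home .105, riding .117) 0.10534758656395138 tilt deg [-0.08  0.13]
handle z 0.18599642466814392 ((467.5113525390625, 210.0196990966797), (24.957408905029297, 43.59661865234375), 75.3897933959961)
```

View pics/scene5.png

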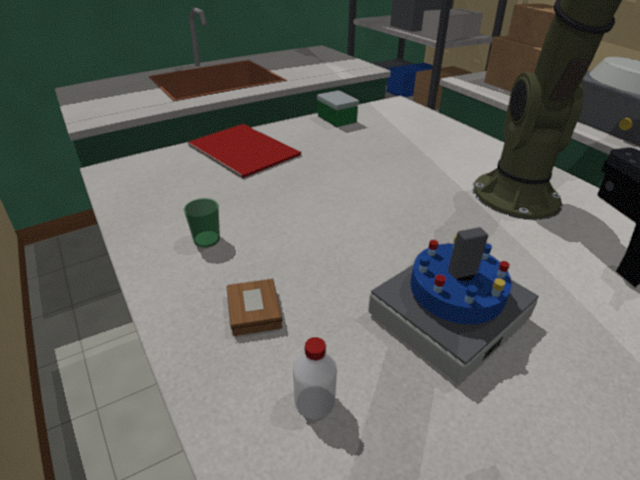

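View pics/top5.png

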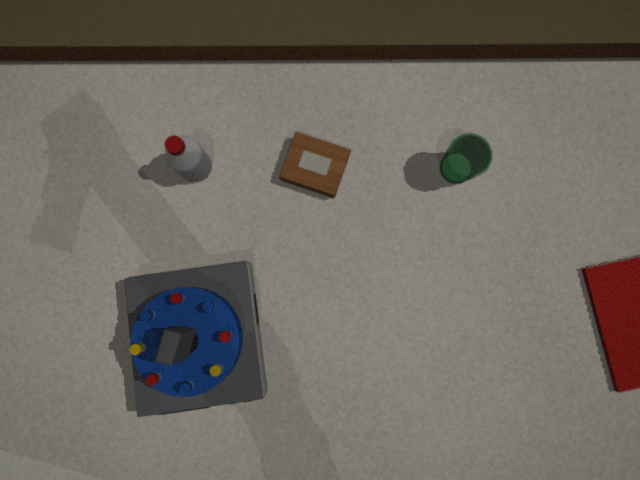

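Both views show the carousel home on the drive, with its top face at 105 mm and level. The bottle, box and beaker have not moved, and the gripper is clear.

```bash
python3 -c "
from bench import *
print(close_job())"
```

```text
the job is handed in; nothing more can be done
None
```

The carousel is home and level on the loader's drive, with the gripper open and clear of it. I gripped the handle across its 44 mm length and turned the carousel about 15° to line up with the pegs at 74.8°. I then lowered it over the spindle until the weight came off the arm with the TCP at 163.3 mm (expected 163). The job took about 14 s.

**Last checks:**
- **Height:** the top camera put the carousel's top face at 105.3 mm and the handle top at 186.0 mm, against expected 105 and 186. If it were riding on the pegs it would read 12 mm higher.
- **Level and angle:** tilt was at most 0.13° in the top camera, and the handle angle was 75.4°, against pegs at 74.8°.
- **Bystanders:** the bottle, slide box and beaker look unmoved in the before and after pictures.

**Disagreement:** the scene camera read about 0.8° of tilt and positions 2–6 mm off the top camera's. I put this down to its calibration and its slanted view. Its height reading of 104.6 mm agrees that the carousel is home.

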